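# Centre the egg cup on its serving stand

### The arm

A 6-joint arm with a two-finger parallel gripper is mounted at the origin on a cart in front of the work surface, level with it; the furniture and walls round the work are solid. World frame = base frame: x ahead of the robot, y to its left, z up, the work surface at z = 0. Lengths are in mm, angles in rad, forces in N, time in s.
With the tool pointing down it reaches from about 300 to 775 mm from the base axis. Payload 14.6 kg.
Tool frame: the origin (TCP) lies between the finger pads; the fingertips stand 19 mm ahead of it and the grasp point (between the pads) is the TCP; z points along the fingers, y is the line along which they close (so a half turn about z gives the same grasp; the last joint's range is limited). The gripper opens to 94 mm and grips with 3 to 60 N. Pads are 16 mm wide; open, the fingers measure 119 mm over their backs; the gripper's body (75 mm by 177 mm) begins 78 mm behind the grasp point.
Start: joints at [-1.386, 0.3, 1.521, -0, 1.321, -0.067], TCP at [137.025, -532.648, 224.446] pointing down, gripper open.
Joint ranges: [-3.03, 3.03], [-0.79, 2.21], [0.23, 2.52], [-1.04, 4.18], [0, 3.07], [-2.55, 2.55]. Speed limits (rad/s): [2.22, 2.22, 2.57, 3.14, 3.14, 3.14].

### API

Orientations are given as [roll, pitch, yaw] about the fixed x, y, z axes, in that order (R = Rz(yaw) Ry(pitch) Rx(roll)).
In Python, from cell import monitor, imaging, job, find_in, trace gives the robot as it stands. The module is installed in compiled form; this text tells all that it offers.
- The arm moves only by the tool arm_command, never from a script. Its argument "steps" is a list of rows, each a list of 5 numbers: the opening, from 0 (shut) to 1 (fully open), then the shift along the tool's x, y, z in mm, then the turn about the tool's z in degrees. In form: [[gripper, dx, dy, dz, turn], ...]. A call has 1 to 20 rows; each row is the pose to reach, as a shift and turn from the pose commanded when the call began, along the tool's axes at that moment; what a row does not reach only later rows make up. A row lasts 1/8 s, in which the tool goes at most 62.5 mm and 10.7 degrees, less where a joint would pass 70% of its speed; a pose out of reach is approached as far as the arm can. A call with a gripper value outside its range is refused whole. The fingers move at their own pace and stop on an object; "force" is the grip in N (left out, the last holds). Time passes only in rows, so rows that repeat a pose let the fingers close. It gives the time, the measured TCP pose, the force, the opening and the grip force at its end, in the units of the state.
- monitor.read_state(): the state, without advancing time (a new reading comes with each control period).
- imaging.camera(name): name is "scene" or "top" or "wrist"; returns a dict with "img" (480x640x3 uint8, red, green, blue), "mtx" (3x3 intrinsics, pixels), "D" ([k1, k2, p1, p2, k3] as OpenCV has them; the pictures are not rectified), "view" (4x4, takes a point from world to camera coordinates). Camera axes: x right, y down, z forward; pixel columns grow to the right and rows downward; lengths in mm; the calibration is good to about 2 mm. A picture is of the moment at which its call begins. There is no depth.
- job.sign_off(): hands the job in; it is judged then, once.
Trained networks look in a picture, given as the dict that the camera call returned (one of the last four; its "shot" number tells which), for a name from the list of things; names that differ only in an ending like _2 or _b are one class to them, and where a whole thing is asked for, a point or a joint stands for the part that bears it (a point fixed in the world has none). Each returns a list of dicts, best first, with "p" (0 to 1); they miss things now and then, are a little off and sometimes report something else, mostly with a low value. They report only what shows in the picture. A call takes as long as a camera call. They do not tell look-alikes from the thing itself.
- find_in(picture, target): "rect" ([centre column, centre row, width, height] in pixels, round what is visible of it).
- trace(picture, target): "region" (480x640 bool, what is visible of it) and "rect" ([centre column, centre row, width, height] in pixels, round what is visible of it).
The state is a dict: "clock": time; "joints": joint angles; "qd": joint speeds; "effort": joint torques, N m; "eef_pos": TCP position; "eef_rot": TCP orientation; "wrist_force": force on the tool from outside, world axes, zero at the start; "moment": the same for the moment, N m; "finger_gap": finger opening in mm; "finger_force": force on a finger pad.
Only numpy, scipy, OpenCV 4.12 (cv2) and the standard library are available. Lean on these libraries where they do the work, as an engineer would, in place of code of your own. Each camera call takes 0.05 s, during which the arm holds its last target. There are 200 camera calls.

### The job

The egg cup stands off-centre near the rim of its little round stand. With light taps or pushes of a fingertip low against the cup's foot, centre it so that the whole foot stands upright inside the dark ring inlaid in the stand, with the egg still in the cup; then take the hand away. Do not pinch, lift or tip the cup, do not touch the egg, do not shift the stand, and leave the things around it where they are.

Things in the scene. Friction and masses are not known exactly. Their poses are not given: they have to be found in the camera images.
- egg_cup: blue ceramic egg cup, about 0.1 kg: a disc foot 48 mm in diameter with upright side 10 mm high (round edges), above it a narrow waist (24 mm diameter at 13 mm height) and a small bowl 43 mm in diameter at its rim, 28 mm above the underside. It stands loose on the stand. Pushed on the foot it slides; pushed at the bowl it may tip. A few newtons at most on it are light; 8 N is too much. Origin: centre of the underside; z up along the cup's axis.
- egg_mid (a point): brown boiled egg, 40 mm in diameter, 46 mm tall, about 0.05 kg, sitting loose in the bowl of the cup; its top is about 63 mm above the underside of the cup. The point lies on its axis at its widest place, 20 mm above its blunt lower end and about 37 mm above the underside of the cup.
- stand: low round serving stand, loose, about 0.9 kg: stone foot 72 mm in diameter and a flat wooden top disc 100 mm in diameter and 12 mm thick, with a dark ring inlaid flush in the top (inner diameter 60 mm, outer 68 mm) concentric with it. Total height 30 mm. Origin: centre of its underside; z up.
- stand_top (a point): centre of the stand's top face (and of the inlaid ring), 30 mm above the worktop
- salt_shaker: glass salt shaker with grey cap, 44 mm in diameter, 90 mm tall, loose; origin at the centre of its underside. To be left alone.
- spice_jar: spice jar with white lid, 47 mm in diameter, 98 mm tall, loose; origin at the centre of its underside. To be left alone.
- food_tin: small green food tin, 57 mm in diameter, 72 mm tall, loose; origin at the centre of its underside. To be left alone.
- teaspoon: metal teaspoon lying flat, 130 x 26 x 11 mm, length along its own x, loose; origin at the centre of its underside. To be left alone.
- egg: the same egg; origin at its blunt lower end, about 17 mm above the underside of the cup
Not all that is in view belongs to the job. Of the things like the egg, leave any that is orange or yellow; of the rest the smaller one is meant.

How it is judged:
By the outcome, as a careful person would: the job done as asked, in the order asked, and still so for the second after the job is handed in, with the robot touching nothing.
It also fails if it takes over 35 s, if anything falls off the work surface, if the arm or the gripper's body presses on something with over 40 N, if the wrist force passes 120 N, or if a joint passes its speed limit or range.

## Working session

There is one attempt and no reset: what is moved stays moved. The work goes in short steps, Python scripts to look and compute and a tool call to move; the robot and the scene stay as the last step left them, time stands still between calls to the robot, and variables do not carry over. Pictures are saved under pics/ and viewed, at most 10 in all, crops included, and the job is handed in when it is done.

Besides the shell and the picture viewer there is one more tool, called after "Request:" by a JSON object that holds its "api" and its "payload". arm_command: Moves the arm, as the interface text tells. Its arguments: {"type":"object","properties":{"steps":{"type":"array","items":{"type":"array","items":{"type":"number"}}},"force":{"type":"number"}},"required":["steps"]}

```bash
mkdir -p pics; cat > h.py <<'E'
from cell import monitor, imaging, job, find_in, trace
import numpy as np, cv2
def save(c,n): cv2.imwrite('pics/'+n,c['img'][:,:,::-1])
def ray(c,uv):
    p=cv2.undistortPoints(np.array([[uv]],float),c['mtx'],c['D'])[0,0]
    V=np.array(c['view']);R,t=V[:3,:3],V[:3,3]
    return -R.T@t, R.T@np.array([p[0],p[1],1])
def onz(c,uv,z):
    o,d=ray(c,uv); return o+d*(z-o[2])/d[2]
def proj(c,P):
    V=np.array(c['view']);r=cv2.Rodrigues(V[:3,:3])[0]
    return cv2.projectPoints(np.array(P,float).reshape(-1,1,3),r,V[:3,3],c['mtx'],c['D'])[0][:,0]
E
python3 - <<'E'
from h import *
s=monitor.read_state();print({k:np.round(v,3) for k,v in s.items()})
a=imaging.camera('scene');b=imaging.camera('top')
save(a,'a.png');save(b,'b.png')
for n,c in(('scene',a),('top',b)):
    V=np.array(c['view']);print(n,-V[:3,:3].T@V[:3,3],c['mtx'][0,0])
    for t in['egg_cup','egg','stand','salt_shaker','spice_jar','food_tin','teaspoon']:
        for d in find_in(c,t)[:3]: print(t,np.round(d['rect']),round(d['p'],2),np.round(onz(c,d['rect'][:2],30)))
E
```

```text
{'clock': np.float64(0.0), 'joints': array([-1.386,  0.3  ,  1.522, -0.   ,  1.321, -0.067]), 'qd': array([ 0.001,  0.001,  0.001, -0.002,  0.001,  0.001]), 'effort': array([ 2.0000e-03, -5.3180e+01, -3.5274e+01,  7.1000e-02,  2.4000e-02,
       -0.0000e+00]), 'eef_pos': array([ 136.987, -532.406,  223.865]), 'eef_rot': array([-3.14 , -0.   ,  0.252]), 'wrist_force': array([-0.24 ,  0.277,  0.832]), 'moment': array([0.042, 0.032, 0.049]), 'finger_force': np.float64(0.0), 'finger_gap': np.float64(93.899)}
scene [-133.04449047 -591.56399714  451.77799355] 532.5304317149756
egg_cup [394. 282.  25.  20.] 0.78 [ 546. -115.   30.]
egg [367. 345.  27.  31.] 0.9 [ 365. -201.   30.]
egg [392. 267.  24.  29.] 0.83 [592. -75.  30.]
egg [290. 299.  38.  34.] 0.8 [382. -26.  30.]
stand [381. 297.  64.  41.] 0.57 [ 489. -130.   30.]
salt_shaker [223. 233.  20.  42.] 0.61 [483. 288.  30.]
spice_jar [223. 236.  18.  45.] 0.74 [474. 276.  30.]
spice_jar [262. 247.  29.  54.] 0.61 [489. 169.  30.]
food_tin [312. 240.  26.  41.] 0.71 [583. 121.  30.]
food_tin [391. 268.  27.  33.] 0.51 [588. -77.  30.]
top [ 268.20960834   31.13867608 1008.05336414] 576.7876834860549
egg_cup [402. 209.  28.  21.] 0.69 [ 523. -124.   30.]
egg [330. 234.  32.  32.] 0.85 [490.   7.  30.]
egg [356. 296.  30.  31.] 0.85 [377. -28.  30.]
egg [407. 203.  20.  19.] 0.84 [ 532. -134.   30.]
stand [400. 219.  59.  55.] 0.97 [ 505. -117.   30.]
salt_shaker [186. 263.  27.  25.] 0.79 [460. 258.  30.]
salt_shaker [402. 159.  20.  61.] 0.23 [ 615. -134.   30.]
spice_jar [260. 257.  39.  37.] 0.96 [459. 130.  30.]
food_tin [269. 192.  35.  37.] 0.79 [573. 107.  30.]
teaspoon [402. 161.  20.  65.] 0.59 [ 612. -134.   30.]
```

View pics/a.png

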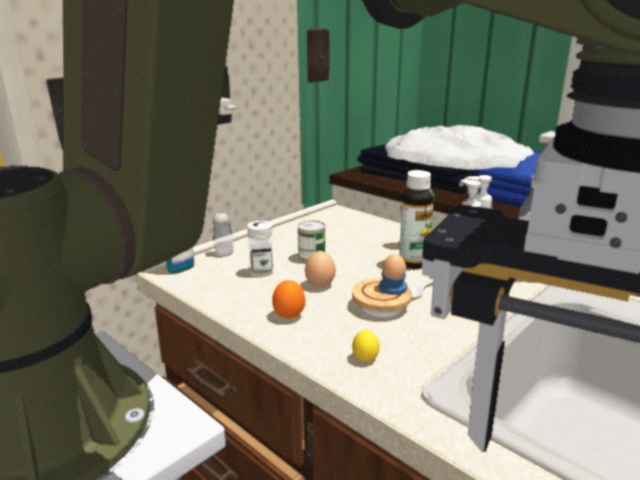

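View pics/b.png

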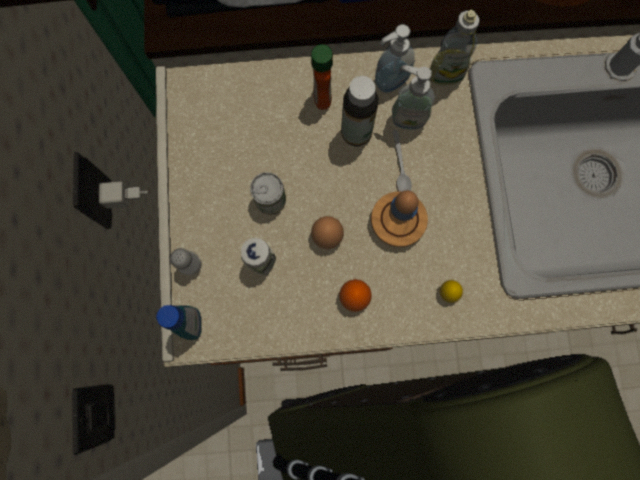

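```bash
python3 - <<'E'
from h import *
b=imaging.camera('top');w=imaging.camera('wrist')
V=np.array(w['view']);s=monitor.read_state()
from scipy.spatial.transform import Rotation as Ro
T=Ro.from_euler('xyz',s['eef_rot']).as_matrix()
print('cam in tool',T.T@(-V[:3,:3].T@V[:3,3]-s['eef_pos']),'axes',np.round(T.T@V[:3,:3].T,2),w['mtx'][0])
for d in find_in(b,'egg')[:3]: print('egg',onz(b,d['rect'][:2],67))
for d in find_in(b,'stand')[:1]: print('stand',onz(b,d['rect'][:2],30))
r=trace(b,'stand')[0]['region']|trace(b,'egg_cup')[0]['region']
e=cv2.minEnclosingCircle(cv2.findContours(r.astype('uint8'),0,2)[0][0]);print(e,onz(b,e[0],28))
for uv in((355,135),(411,120),(361,90)):print(uv,onz(b,uv,0))
x=cv2.resize(b['img'][60:280,300:500],None,fx=2.7,fy=2.7,interpolation=cv2.INTER_CUBIC);cv2.imwrite('pics/c.png',x[:,:,::-1])
E
```

```text
cam in tool [  71.57860047   -1.55478957 -159.58306306] axes [[ 0.   -0.97 -0.25]
 [ 1.    0.    0.  ]
 [-0.   -0.25  0.97]] [331.37379829   0.         321.87656418]
egg [ 367.63257614 -183.82347213   67.        ]
egg [ 523.24029182 -131.30018898   67.        ]
egg [479.92249314   9.75960032  67.        ]
stand [ 503.85758432 -120.9304486    30.        ]
((257.5, 257.0), 19.006677627563477) [459.5739986  134.77238654  28.        ]
(355, 135) [680.63249728 -57.4799214    0.        ]
(411, 120) [ 701.94363533 -165.66179238    0.        ]
(361, 90) [ 7.71274857e+02 -7.79332700e+01  1.13686838e-13]
```

View pics/c.png

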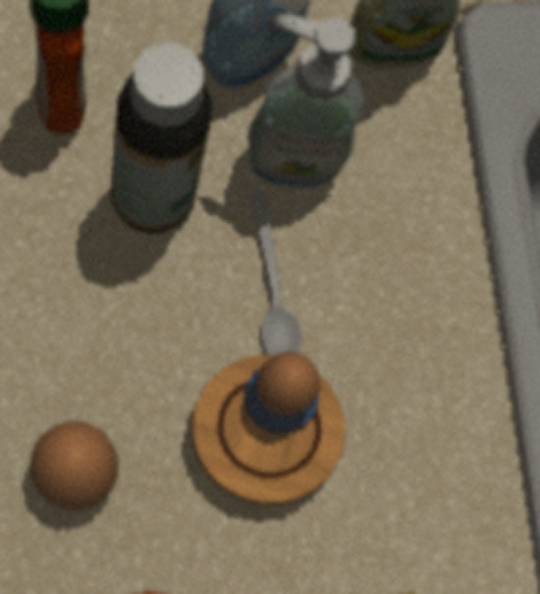

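Request:
{"api": "arm_command", "payload": {"steps": [[0,36,-18,0,-9.4],[0,72,-37,0,-18.7],[0,108,-55,0,-28],[0,144,-73,0,-37.4],[0,180,-91,0,-46.8],[0,216,-110,0,-56],[0,252,-128,0,-65.5],[0,288,-146,0,-75],[0,324,-165,0,-84],[0,360,-183,0,-93.5],[0,396,-201,0,-103],[0,432,-219,0,-112],[0,468,-238,0,-121.5],[0,504,-256,0,-131],[0,504,-256,0,-131],[0,504,-256,0,-131]]}}

```text
clock: 3.1
eef_pos: [561.0, -159.4, 224.3]
eef_rot: [-3.141, -0.0, 2.537]
wrist_force: [-0.6, -0.3, -0.1]
finger_gap: 0.7
finger_force: 0.0
```

```bash
python3 - <<'E'
from h import *
s=monitor.read_state();print({k:np.round(v,3) for k,v in s.items() if k!='effort'})
w=imaging.camera('wrist');save(w,'d.png')
for t in['egg_cup','egg','stand']:
    for d in find_in(w,t)[:2]: print(t,np.round(d['rect']),round(d['p'],2),onz(w,d['rect'][:2],dict(egg=67,stand=28,egg_cup=45)[t]))
E
```

```text
{'clock': np.float64(3.1), 'joints': array([-0.34 ,  0.375,  1.422, -0.   ,  1.345, -1.305]), 'qd': array([-0.015, -0.011,  0.005,  0.001, -0.   , -0.003]), 'eef_pos': array([ 560.985, -159.445,  224.29 ]), 'eef_rot': array([-3.141, -0.   ,  2.537]), 'wrist_force': array([-0.551, -0.303, -0.096]), 'moment': array([ 0.016, -0.155, -0.027]), 'finger_force': np.float64(0.0), 'finger_gap': np.float64(0.685)}
egg [424.  71.  63.  68.] 0.95 [491.69029364  -3.02396818  67.        ]
egg [326. 184.  43.  44.] 0.94 [ 522.5897375  -127.95090056   67.        ]
stand [323. 160.  92. 100.] 0.77 [ 503.58316676 -117.86919595   28.        ]
```

View pics/d.png

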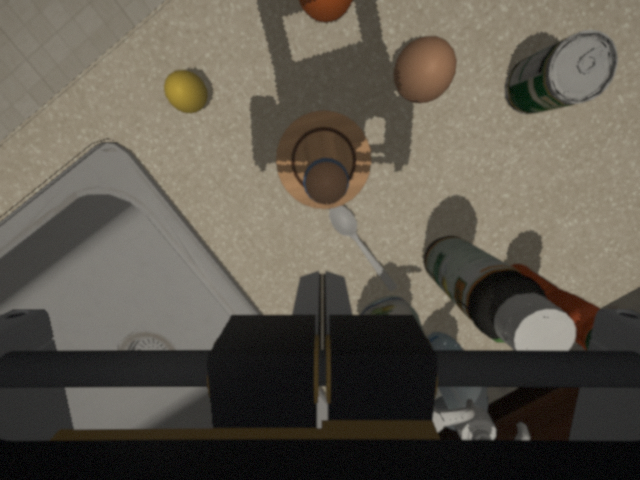

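```bash
cat >> h.py <<'E'
def circ(c,x,y,z,r):
    a=np.linspace(0,2*np.pi,60); return proj(c,np.c_[x+r*np.cos(a),y+r*np.sin(a),0*a+z])
def crop(c,st,cup,ctr,h,f=6):
    u,v=np.round(ctr).astype(int); im=cv2.resize(c['img'][v-h:v+h,u-h:u+h],None,fx=f,fy=f,interpolation=cv2.INTER_CUBIC)
    for (x,y),z,r,col in((st,30,50,(255,255,0)),(st,30,32,(255,255,0)),(cup,30,24,(0,255,255)),(cup,58,21.5,(0,255,255)),(cup,67,20,(255,0,255))):
        p=(circ(c,x,y,z,r)-[u-h-.5,v-h-.5])*f
        cv2.polylines(im,[p.astype(np.int32)],True,col,1)
    return im
E
python3 - <<'E'
from h import *
a=imaging.camera('scene');w=imaging.camera('wrist')
st=(503.8,-118.8);cup=(523,-129)
p=proj(a,[*st,40])[0];q=proj(w,[*st,40])[0];print(p,q)
im=np.hstack([cv2.resize(crop(a,st,cup,p,45),(400,400)),cv2.resize(crop(w,st,cup,q,60),(400,400))])
cv2.imwrite('pics/e.png',im[:,:,::-1])
E
```

```text
[381.48297987 286.18927083] [322.40038829 160.88881517]
```

View pics/e.png

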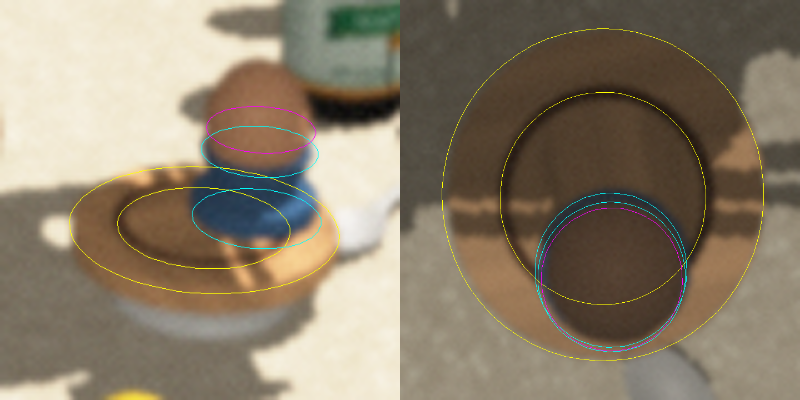

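Request:
{"api": "arm_command", "payload": {"steps": [[0,8.6,6.3,0,-4],[0,8.6,6.3,40,-4],[0,8.6,6.3,80,-4],[0,8.6,6.3,110,-4],[0,8.6,6.3,110,-4],[0,8.6,6.3,110,-4]]}}

```text
clock: 4.15
eef_pos: [558.4, -149.4, 115.9]
eef_rot: [3.141, 0.002, 2.608]
wrist_force: [0.6, 0.0, 0.5]
finger_gap: 0.4
finger_force: 0.0
```

```bash
python3 - <<'E'
from h import *
a=imaging.camera('scene');w=imaging.camera('wrist');print(monitor.read_state()['eef_pos'])
st=(504.,-118.3);cup=(523,-129)
q=proj(w,[*st,40])[0];print(q)
im=np.hstack([cv2.resize(a['img'][190:370,290:470],(400,400)),cv2.resize(crop(w,st,cup,q,90),(400,400))])
cv2.imwrite('pics/f.png',im[:,:,::-1])
E
```

```text
[ 558.46373487 -149.34558212  116.10807388]
[319.255085   173.03794551]
```

View pics/f.png

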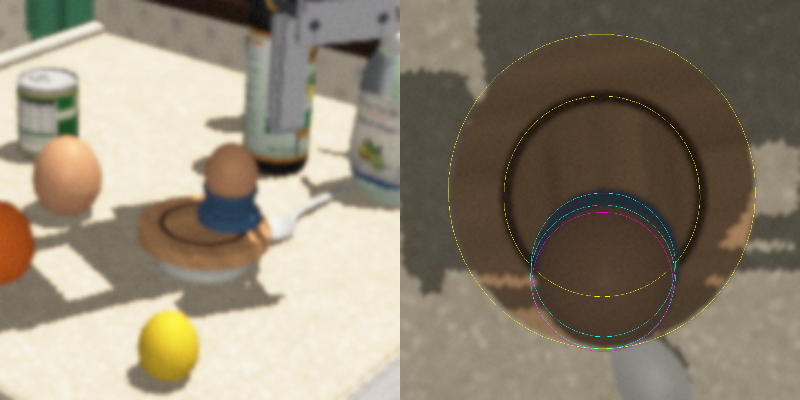

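Request:
{"api": "arm_command", "payload": {"steps": [[0,0,0.8,20,0],[0,0,0.8,40,0],[0,0,0.8,55,0],[0,0,0.8,63,0],[0,0,0.8,63,0],[0,0,0.8,63,0]]}}

```text
clock: 5.0
eef_pos: [558.6, -148.5, 52.1]
eef_rot: [3.141, 0.001, 2.608]
wrist_force: [-0.2, 0.6, -0.2]
finger_gap: 0.3
finger_force: 0.0
```

```bash
python3 - <<'E'
from h import *
a=imaging.camera('scene');w=imaging.camera('wrist');s=monitor.read_state();print(s['eef_pos'],s['wrist_force'])
st=(504.4,-117.5);cup=(523.4,-128.3)
q=proj(w,[*st,40])[0];print(q)
im=np.hstack([cv2.resize(a['img'][230:330,330:430],(400,400),interpolation=2),cv2.resize(w['img'][80:320,200:440],(400,400))])
cv2.imwrite('pics/g.png',im[:,:,::-1])
E
```

```text
[ 558.54459098 -148.49547079   52.07696952] [0.43121391 1.13138673 0.26233224]
[318.40483371 179.3743251 ]
```

View pics/g.png

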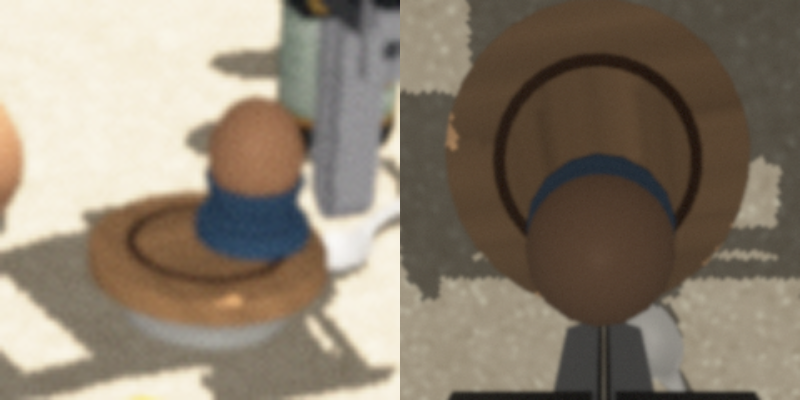

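Request:
{"api": "arm_command", "payload": {"steps": [[0,2,0,0,0],[0,4,0,0,0],[0,5,0,0,0],[0,6,0,0,0],[0,7,0,0,0],[0,8,0,0,0],[0,9,0,0,0],[0,10,0,0,0],[0,11,0,0,0],[0,12,0,0,0],[0,13,0,0,0],[0,14,0,0,0],[0,15,0,0,0],[0,16,0,0,0],[0,17,0,0,0],[0,18,0,0,0],[0,19,0,0,0],[0,20,0,0,0],[0,20,0,0,0]]}}

```text
clock: 7.48
eef_pos: [541.0, -138.2, 51.5]
eef_rot: [-3.142, -0.0, 2.608]
wrist_force: [0.2, -0.9, -1.1]
finger_gap: 0.8
finger_force: 0.0
```

```bash
cat > chk.py <<'E'
from h import *
import sys
a=imaging.camera('scene');w=imaging.camera('wrist');b=imaging.camera('top');s=monitor.read_state();print(s['clock'],s['eef_pos'],s['wrist_force'])
for n,c in(('wrist',w),('top',b),('scene',a)):
    e=[onz(c,d['rect'][:2],67)[:2] for d in find_in(c,'egg')]
    st=[onz(c,d['rect'][:2],29)[:2] for d in find_in(c,'stand')[:1]]
    e=[x for x in e if np.hypot(*(x-[513,-122]))<45]
    print(n,'egg',e,'stand',st)
im=np.hstack([cv2.resize(a['img'][230:330,330:430],(400,400),interpolation=2),cv2.resize(w['img'][80:320,200:440],(400,400))])
cv2.imwrite('pics/%s.png'%sys.argv[1],im[:,:,::-1])
E
python3 chk.py i
```

```text
7.625 [ 541.00696874 -138.20476875   51.43781356] [0.78131001 0.18793532 1.06792091]
wrist egg [array([ 511.75452711, -120.0742032 ])] stand [array([ 500.20042574, -115.66240527])]
top egg [] stand []
scene egg [array([ 519.71751467, -107.44863471])] stand [array([ 494.28869803, -128.91444917])]
```

View pics/i.png

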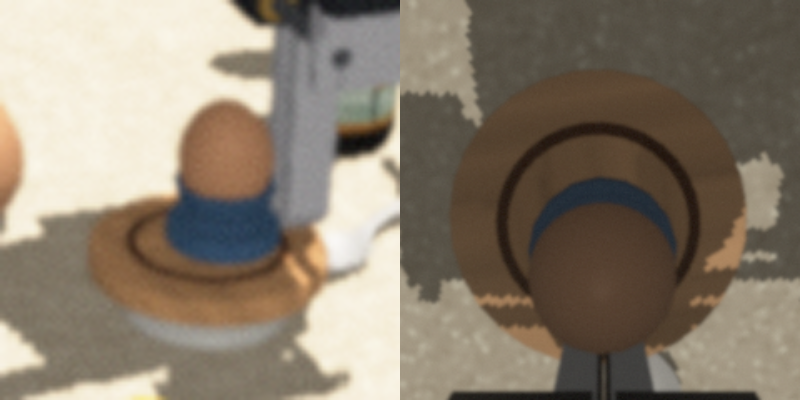

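Request:
{"api": "arm_command", "payload": {"steps": [[0,1,0,-0.5,0],[0,2,0,-0.5,0],[0,3,0,-0.5,0],[0,4,0,-0.5,0],[0,5,0,-0.5,0],[0,6,0,-0.5,0],[0,7,0,-0.5,0],[0,8,0,-0.5,0],[0,8.5,0,-0.5,0],[0,8.5,0,-0.5,0]]}}

```text
clock: 9.18
eef_pos: [533.7, -133.9, 52.0]
eef_rot: [-3.142, -0.0, 2.608]
wrist_force: [0.1, -0.3, 0.9]
finger_gap: 0.7
finger_force: 0.2
```

```bash
python3 chk.py j
```

```text
9.325 [ 533.70155066 -133.88365779   51.92054467] [ 0.61585615 -0.0350094  -0.21587562]
wrist egg [array([ 504.4738092 , -115.25418387])] stand [array([ 501.75683578, -115.31619128])]
top egg [] stand []
scene egg [array([ 514.56020596, -108.70868393])] stand [array([ 491.0386195 , -127.93177123])]
```

View pics/j.png

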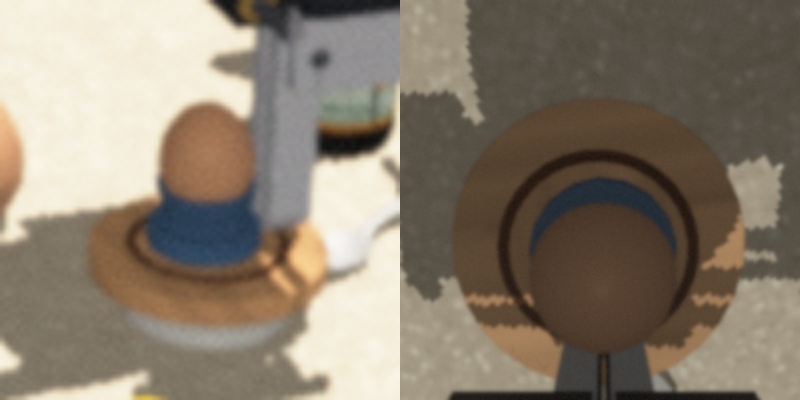

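```bash
python3 - <<'E'
from h import *
from scipy.optimize import least_squares as ls
w=imaging.camera('wrist')
r=ls(lambda p:(lambda q:[q[:,0].min()-259.4,q[:,0].max()-378.8,q[:,1].min()-170])(circ(w,*p,30,34)),[504,-118]).x
f=ls(lambda p:(lambda q:[q[:,1].min()-186.8,(q[:,0].min()+q[:,0].max())/2-322.2])(circ(w,*p,38,24)),[504,-118]).x
e=find_in(w,'egg');print('ring',r,'foot',f)
for k in e: print(k['rect'])
for z,rr in((38,24),(58,21.5)):
    q=circ(w,*f,z,rr);print(z,q.min(0),q.max(0))
x=f-r; s=monitor.read_state();R=s['eef_rot'][2];print('off tool x,y',x@[np.cos(R),np.sin(R)],x@[np.sin(R),-np.cos(R)])
E
```

```text
ring [ 505.12926891 -117.76795938] foot [ 504.45667252 -115.35612766]
[533.2, 72.2, 146.1, 136.0]
[60.0, 84.6, 104.2, 88.6]
[320.5, 247.2, 86.3, 95.5]
38 [277.37901677 186.8       ] [367.02098323 274.37962418]
58 [277.13126154 195.87441459] [367.27234558 283.33323371]
off tool x,y 1.805843738813251 1.7344297413550727
```

Request:
{"api": "arm_command", "payload": {"steps": [[0,-2,0,0,0],[0,-8,0,0,0],[0,-18,0,0,0],[0,-24,0,0,0],[0,-24,0,-30,0],[0,-24,0,-70,0],[0,-24,0,-120,0],[0,-24,0,-170,0],[0,-24,0,-170,0],[0,-24,0,-170,0]]}}

```text
clock: 10.98
eef_pos: [554.2, -146.1, 221.1]
eef_rot: [-3.141, -0.001, 2.608]
wrist_force: [-0.1, 0.3, -0.5]
finger_gap: 0.2
finger_force: 0.0
```

```bash
python3 - <<'E'
from h import *
a=imaging.camera('scene');w=imaging.camera('wrist');s=monitor.read_state();print(s['clock'],s['eef_pos'])
for d in find_in(w,'egg')[:3]:print('egg',d['rect'],onz(w,d['rect'][:2],67))
for d in find_in(w,'stand')[:1]:print('stand',onz(w,d['rect'][:2],29))
st=(504.4,-117.7);cup=(504.4,-116.5);p=proj(a,[*st,40])[0];q=proj(w,[*st,40])[0]
im=np.hstack([cv2.resize(a['img'][240:330,336:426],(400,400),interpolation=2),cv2.resize(crop(w,st,cup,q,55),(400,400))])
cv2.imwrite('pics/k.png',im[:,:,::-1])
E
```

```text
11.075 [ 554.01103803 -146.04219096  220.46905351]
egg [334.4, 19.3, 62.5, 38.6] [400.77126605 -42.71573188  67.        ]
egg [188.2, 96.0, 45.3, 44.5] [ 386.83448712 -182.19917355   67.        ]
egg [322.1, 174.4, 40.9, 43.9] [ 503.95739141 -115.39004067   67.        ]
stand [ 504.36224457 -118.18984584   29.        ]
```

View pics/k.png

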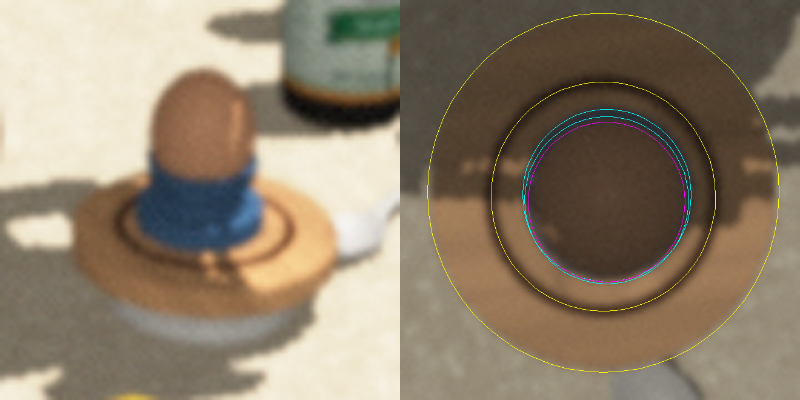

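```bash
python3 -c "
from cell import job;print(job.sign_off())"
```

```text
the job is handed in; nothing more can be done
None
```

I handed the job in: the egg cup stands upright inside the dark ring, measured about 3 mm off centre where 6 mm is allowed. The egg is still in the cup, the stand showed no visible shift, and the hand is raised clear.

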